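Load-test a cordless-tool battery and hold the test dial

ROBOT

A 7-joint arm with a two-finger parallel gripper is mounted at the origin on the work surface. World frame = base frame: x ahead of the robot, y to its left, z up, the work surface at z = 0. Lengths are in m, angles in rad, forces in N, time in s.
With the tool pointing down it reaches from about 0.425 to 0.875 m from the base axis. Payload 9.9 kg.
Tool frame: the origin (TCP) lies on the centre line of the jaws, within the pads' length; the fingertips stand 22 mm ahead of it and the grasp point (between the pads) lies 3 mm ahead of it (finger_overhang is the distance from the TCP to the fingertips, in m); z points along the fingers, y is the direction in which the jaws open and shut (so a half turn about z gives the same grasp; the last joint's range is limited). The gripper opens to 85 mm and grips with 20 to 120 N. Pads are 22 mm wide; open, the fingers measure 114 mm over their backs; the gripper's body (76 mm by 85 mm) begins 54 mm behind the grasp point. The pads swing forward as they close: fully open they stand 13 mm farther back than shut.
Start: joints at [-1.407, 0.576, 0.025, 1.437, -0.015, 1.129, -0.057], TCP at [0.166, 0.654, 0.253] pointing down, gripper open.
Joint ranges: [-2.76, 2.76], [-0.34, 2.15], [-1.52, 1.57], [0.19, 2.46], [-1.09, 4.23], [0.17, 1.99], [-2.82, 2.82]. Speed limits (rad/s): [2.22, 2.22, 3.01, 3.01, 3.14, 3.14, 3.14].

INTERFACE

Orientations are given as a unit quaternion [x, y, z, w].
In Python, from station import * gives the robot as it stands.
- The arm moves only by the shell command python3 -m handwheel 'ROWS' [FORCE]. ROWS is JSON, a list of rows, each a list of 3 entries, a list of its own where there are three numbers: the shift along the tool's x, y, z as a fraction of full scale, then the turn, a rotation vector about the tool's x, y, z as a fraction of full scale, then the closure, from 0 (fully open) to 1 (shut). In form: [[[tx, ty, tz], [rx, ry, rz], fingers], ...]. A call has 1 to 20 rows; each row is the pose to reach, as a shift and turn from the pose commanded when the call began, along the tool's axes at that moment; what a row does not reach only later rows make up. Full scale, the value 1, is 50 cm for a shift and pi/2 rad for a turn. A row lasts 1/8 s, in which the tool goes at most 62.5 mm and 10.7 degrees, less where a joint would pass 70% of its speed; a pose out of reach is approached as far as the arm can. A call with a number of a shift or a turn outside -1 to 1 is refused whole. A call with a gripper value outside its range is refused whole. The fingers move at their own pace and stop on an object; FORCE is the grip in N (left out, the last holds). Time passes only in rows, so rows that repeat a pose let the fingers close. It gives the time, the measured TCP pose, the force and the opening at its end, in the units of the state.
- get_obs(): the state, without advancing time (a new reading comes with each control period).
- grab_frame(name): name is "side" or "top"; returns a dict with "img" (480x640x3 uint8, red, green, blue), "vfov" (degrees; the focal length in pixels is half the picture's height over the tangent of half this angle, whatever the lens; pixels are square), "cx", "cy" (the principal point, pixels), "R" (3x3) and "t" (3): a world point X has camera coordinates R X + t. Camera axes: x right, y down, z forward; pixel columns grow to the right and rows downward; lengths in m; the calibration is good to about 2 mm. A picture is of the moment at which its call begins. There is no depth.
- sign_off(): hands the job in, once; it reports no verdict.
Trained networks look in a picture, given as the dict that the camera call returned (one of the last four; its "shot" number tells which), for a name from the list of things; names that differ only in an ending like _2 or _b are one class to them, and where a whole thing is asked for, a point or a joint stands for the part that bears it (a point fixed in the world has none). Each returns a list of dicts, best first, with "confidence" (0 to 1); they miss things now and then, are a little off and sometimes report something else, mostly with a low value. They report only what shows in the picture. A call takes as long as a camera call. They do not tell look-alikes from the thing itself.
- search_frame(picture, target): "centre" ([x, y, z] in m, in world coordinates, good to about 4 mm: the middle of the surface that is visible of it).
- silhouettes(picture, target): "pixels" (480x640 bool, what is visible of it).
The state is a dict: "clock": time; "q": joint angles; "dq": joint speeds; "tau": joint torques, N m; "eef_pos": TCP position; "ee_rot": TCP orientation; "force": force on the tool from outside, world axes, zero at the start; "ft_torque": the same for the moment, N m; "opening": opening from 0.0 (shut) to 1.0 (fully open).
Only numpy, scipy, OpenCV 4.12 (cv2) and the standard library are available. Lean on these libraries where they do the work, as an engineer would, in place of code of your own. Each camera call takes 0.05 s, during which the arm holds its last target.

TASK

Test the orange-topped battery pack: stand it in the well of the grey bench tester, push it firmly down until it is fully home, then swing the red-post latch all the way across its top. Next turn the blue-post spring-return dial clockwise past its two yellow click marks to the third click at the green mark, no further, and hold it there against the spring for at least two seconds, with the program finishing while the fingers still hold it there. Leave the green-topped spare pack and the yellow-capped jar where they stand.

Things in the scene. Friction and masses are not known exactly. Their poses are not given: they have to be found in the camera images.
- pack_c (a point): Centre (half-way up) of the loose battery pack to be tested: an upright black block with orange top third and orange top, 70 mm along its x, 46 mm along its y, 80 mm tall (z up), 0.28 to 0.46 kg. Stands on the bench; either way round fits the well. Grip it across the 46 mm, high up (at most 25 mm below its top), so that the fingertips stay clear of the tester's deck when it is home.
- spare_c (a point): Centre of the spare pack: the same block with a green top; leave it alone.
- jar_c (a point): Centre of a glass jar with yellow cap, 60 mm across, 75 mm tall; leave it alone. The two packs and the jar stand in any order along the front of the tester.
- tester: The tester: a fixed flat grey box 160 mm (its x) by 320 mm (its y) by 45 mm tall, with a well on its left (+y) half, the latch's steel column in front of the well, and the dial on its right half. Origin at the centre of its underside; x points away from the robot, turned by up to 0.25 rad.
- well (a point): Centre of the well's mouth, on the deck 45 mm above the bench, axes as the tester's. The well is 74 mm along x by 50 mm along y, with a 3 mm chamfer and an orange frame. In it is a carriage: its top starts 14 mm below the deck and is pushed down to 24 mm below it. A pack fully home has its underside 24 mm below the deck and its top 56 mm above it (101 mm above the bench).
- carriage (a joint): Downward travel of the carriage in the well, m: 0 up, 0.010 fully home (its stop). Stiff: it needs 8 N, more than the pack's weight, and stays where pushed.
- latch (a joint): Angle of the latch, a 20 mm wide, 10 mm thick steel bar on a vertical hinge: starts open at 0 to 0.3, grows clockwise as seen from above, 1.9 is fully across (its stop), where the bar lies over the well along the tester's +x. Turns with light friction (0.06 N m) and stays where left. Its underside passes 105 mm above the bench, 4 mm over a pack that is home; it hits a pack that is not.
- latch_axis (a point): Point on the latch's vertical hinge axis, 104 mm above the bench, 68 mm in front (-x) of the well's centre; axes as the tester's.
- latch_post (a point): Centre of the free part of the red upright post on the latch's end, 14 mm across, 62 mm from the hinge axis; the post's free height runs from 115 to 155 mm above the bench, this point at 138 mm. It can be gripped from above or pushed with a fingertip; the post may turn between the fingers.
- dial (a joint): Angle of the test dial, rad: 0 at rest (post at the white mark), grows clockwise as seen from above; clicks at 0.5 and 1.0 (small yellow marks) and 1.5 (third, larger green mark); end stop at 1.95. Its spring (0.08 N m at rest, 0.30 N m at the third click, about 7 N at the post) always turns it back to 0 when let go; the humps between clicks add up to about 0.1 N m (2.5 N at the post).
- dial_axis (a point): Point on the dial's vertical axis, on the deck 45 mm above the bench; axes as the tester's. The dial is a black disc 104 mm across whose top is 57 mm above the bench.
- dial_post: Centre of the blue upright post on the dial, a sleeve that spins freely on its own axis, 14 mm across, 42 mm from the dial's axis, rising from the disc (57 mm above the bench) to 99 mm, this point at 78 mm. It travels along the side of the dial nearest the robot. It can be gripped from above or pushed with a fingertip.
Things that resemble listed ones, but are neither listed nor needed, are in the scene too. Leave any purple or turquoise look-alike of the part that bears pack_c alone.

How it is judged:
By the outcome, as a careful person would: the job done as asked, in the order asked, and still so for the second after the job is handed in, while the arm keeps its last pose, push and grip.
It also fails if it takes over 69 s, if anything falls off the work surface, if the arm or the gripper's body presses on something with over 40 N, if the wrist force passes 120 N, or if a joint passes its speed limit or range.

## Working session

There is one attempt and no reset: what is moved stays moved. The work goes in short steps, Python scripts to look and compute and a shell command to move; the robot and the scene stay as the last step left them, time stands still between calls to the robot, and variables do not carry over. Pictures are saved under pics/ and viewed, and the job is handed in when it is done.

```bash
ls; mkdir -p pics; cat > h.py <<'E'
from station import *
import numpy as np, cv2
def save(f,n): cv2.imwrite('pics/'+n+'.png',cv2.cvtColor(f['img'],cv2.COLOR_RGB2BGR))
def K(f):
    fl=240/np.tan(np.radians(f['vfov'])/2); return fl
def proj(f,X):
    c=np.array(f['R'])@np.array(X)+np.array(f['t']); return np.array([f['cx']+K(f)*c[0]/c[2], f['cy']+K(f)*c[1]/c[2]])
def ray(f,u,v,z):
    R=np.array(f['R']);t=np.array(f['t']);o=-R.T@t
    d=R.T@np.array([(u-f['cx'])/K(f),(v-f['cy'])/K(f),1]); return o+d*(z-o[2])/d[2]
E
python3 - <<'E'
from h import *
o=get_obs();print({k:np.round(v,3) for k,v in o.items()})
for n in ['top','side']:
    f=grab_frame(n);save(f,n+'0')
    print(n,f['vfov'],f['cx'],f['cy'],np.round(f['R'],3).tolist(),np.round(f['t'],3))
    for t in ['pack_c','spare_c','jar_c','tester','well','carriage','latch','latch_post','dial','dial_post','dial_axis']:
        try: print(t,[(np.round(r['centre'],3).tolist(),round(r['confidence'],2),proj(f,r['centre']).astype(int).tolist()) for r in search_frame(f,t)][:4])
        except Exception as e: print(t,e)
E
```

```text
pics
{'clock': np.float64(0.0), 'q': array([-1.407,  0.577,  0.025,  1.438, -0.015,  1.129, -0.056]), 'dq': array([ 0.001, -0.002,  0.001, -0.002,  0.   , -0.   ,  0.   ]), 'tau': array([ 0.0000e+00, -7.6574e+01,  2.2500e+00, -2.8597e+01,  1.5000e-02,
        1.3000e-02,  0.0000e+00]), 'eef_pos': array([0.165, 0.654, 0.252]), 'ee_rot': array([ 0.124,  0.992, -0.001, -0.   ]), 'force': array([0.241, 0.045, 0.397]), 'ft_torque': array([ 0.02 ,  0.003, -0.017]), 'opening': np.float64(0.999)}
top 45.38921556078055 325.2658212192646 238.23436265093397 [[-0.028, -1.0, -0.004], [-0.99, 0.028, -0.137], [0.137, 0.0, -0.991]] [0.062 0.478 1.201]
pack_c [([0.378, 0.23, 0.081], 0.86, [238, 286]), ([0.412, 0.326, 0.082], 0.79, [190, 271]), ([0.269, 0.243, 0.078], 0.55, [231, 340])]
spare_c [([0.394, -0.232, 0.081], 0.93, [463, 272])]
jar_c [([0.425, -0.004, 0.074], 0.78, [351, 260]), ([0.566, 0.08, 0.113], 0.27, [308, 191])]
tester [([0.59, -0.046, 0.05], 0.62, [368, 184])]
well [([0.597, -0.048, 0.044], 0.82, [368, 182])]
carriage [([0.634, 0.034, 0.029], 0.89, [330, 168])]
latch [([0.566, 0.08,
[... 481 characters left out ...]
7, 216]), ([0.418, 0.319, 0.066], 0.66, [254, 180])]
spare_c [([0.392, -0.261, 0.08], 0.76, [346, 441]), ([0.583, -0.09, 0.047], 0.34, [419, 317])]
jar_c [([0.423, -0.022, 0.058], 0.69, [310, 308])]
tester [([0.584, -0.085, 0.042], 0.6, [418, 317])]
well [([0.582, -0.085, 0.046], 0.57, [417, 315])]
carriage [([0.632, 0.038, 0.028], 0.7, [411, 263])]
latch [([0.568, 0.086, 0.116], 0.67, [370, 218]), ([0.581, -0.086, 0.046], 0.33, [417, 316])]
latch_post [([0.563, 0.08, 0.115], 0.68, [368, 221])]
dial [([0.599, -0.138, 0.058], 0.93, [443, 334])]
dial_post [([0.564, -0.16, 0.084], 0.7, [431, 341]), ([0.636, 0.038, 0.027], 0.62, [413, 263])]
dial_axis [([0.581, -0.092, 0.046], 0.97, [418, 319])]
```

View pics/top0.png

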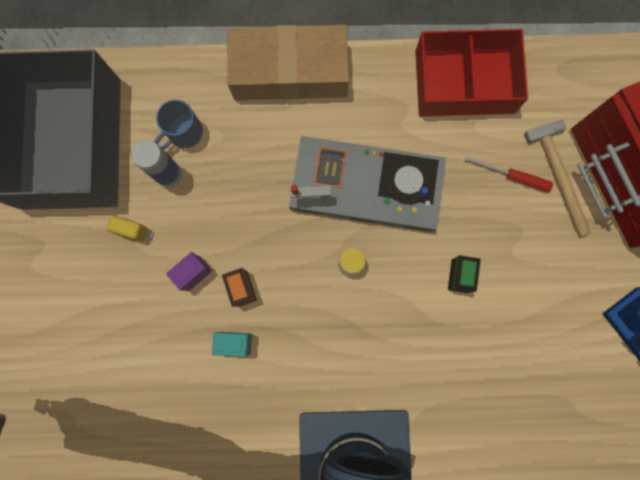

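View pics/side0.png

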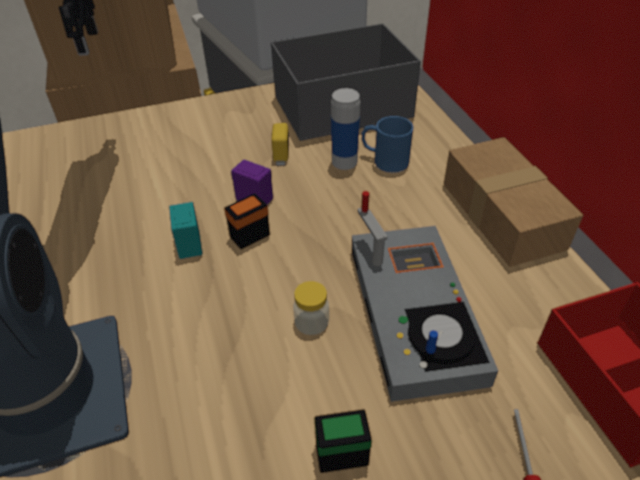

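```bash
python3 - <<'E'
from h import *
f=grab_frame('top')
c=f['img'][125:245,280:460]; cv2.imwrite('pics/ztester.png',cv2.cvtColor(cv2.resize(c,None,fx=4.4,fy=4.4,interpolation=cv2.INTER_CUBIC),cv2.COLOR_RGB2BGR))
c=f['img'][240:330,150:270]; cv2.imwrite('pics/zpack.png',cv2.cvtColor(cv2.resize(c,None,fx=6,fy=6,interpolation=cv2.INTER_CUBIC),cv2.COLOR_RGB2BGR))
E
```

```text
(no output)
```

View pics/ztester.png

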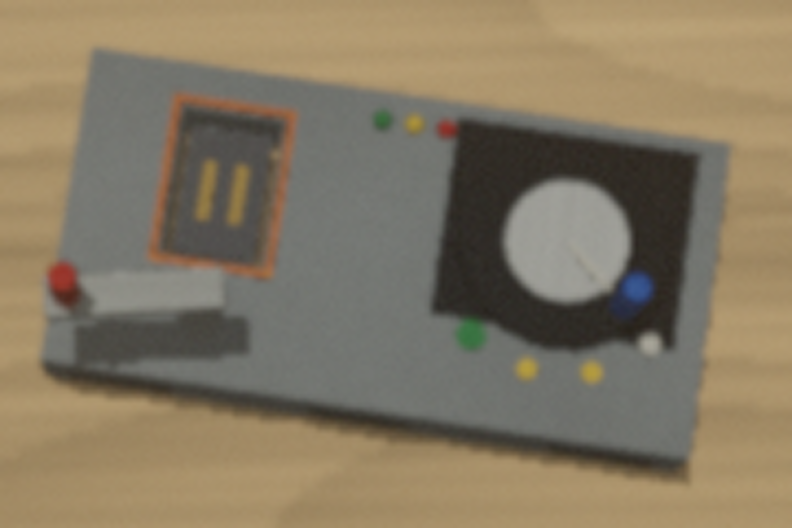

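View pics/zpack.png

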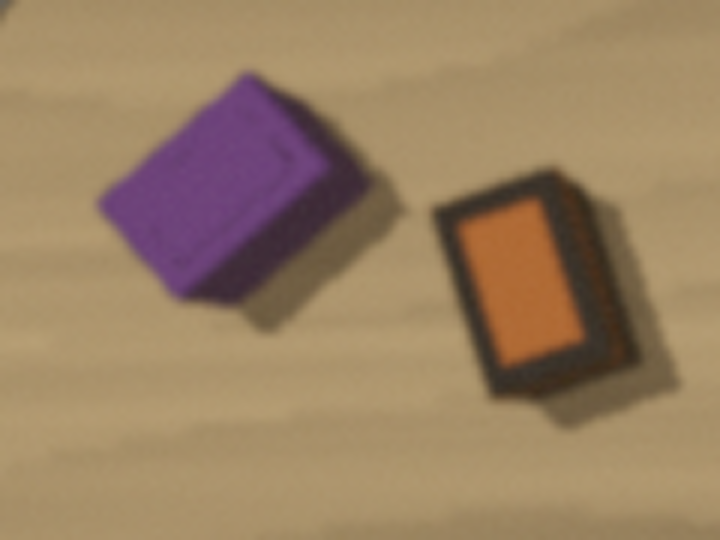

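```bash
cat > m.py <<'E'
from h import *
def col(f,lo,hi,box):
    hsv=cv2.cvtColor(f['img'],cv2.COLOR_RGB2HSV); m=cv2.inRange(hsv,np.array(lo),np.array(hi)); M=np.zeros_like(m); x0,y0,x1,y1=box; M[y0:y1,x0:x1]=m[y0:y1,x0:x1]; return M
def rect(f,M,z):
    v,u=np.nonzero(M); P=np.array([ray(f,a,b,z)[:2] for a,b in zip(u,v)]).astype(np.float32)
    r=cv2.minAreaRect((P*1000)); return len(u),np.round(r[0],1),np.round(r[1],1),round(r[2],1),np.round(P.mean(0)*1000,1)
E
python3 - <<'E'
from m import *
f=grab_frame('top')
print('pack',rect(f,col(f,[5,120,90],[18,255,255],(218,265,262,312)),.08))
print('well',rect(f,col(f,[3,90,80],[16,255,255],(310,140,350,192)),.045))
g=grab_frame('side')
print('packS',rect(g,col(g,[5,120,90],[18,255,255],(225,195,275,222)),.08))
print('wellS',rect(g,col(g,[3,90,80],[16,255,255],(385,240,445,275)),.045))
# tester corners
for uv in [(95,50),(730,145),(688,462),(42,368)]: print(np.round(ray(f,280+uv[0]/4.4,125+uv[1]/4.4,.045),4))
for n,uv,z in [('disc',(568,240),.057),('blue',(638,288),.099),('white',(650,345),.045),('y',(592,373),.045),('y',(527,370),.045),('green',(471,334),.045),('red',(62,275),.155)]: print(n,np.round(ray(f,280+uv[0]/4.4,125+uv[1]/4.4,z),4))
for n,uv in [('tl',(433,210)),('tr',(556,168)),('bl',(492,395)),('br',(613,350))]: print(n,np.round(ray(f,150+uv[0]/6,240+uv[1]/6,.08),4))
E
```

```text
pack (404, array([382.4, 231.6]), array([60.7, 38.7]), 13.7, array([378.5, 233.5], dtype=float32))
well (279, array([634.1,  34. ]), array([61.6, 85.9]), 79.4, array([634.7,  33.6], dtype=float32))
packS (352, array([376.5, 219.8]), array([74.6, 60.8]), 17.7, array([379.9, 231.8], dtype=float32))
wellS (339, array([635.7,  36.4]), array([62.8, 86.2]), 79.5, array([634.8,  34. ], dtype=float32))
[0.7038 0.0943 0.045 ]
[ 0.6463 -0.2177  0.045 ]
[ 0.489  -0.1885  0.045 ]
[0.5441 0.1236 0.045 ]
disc [ 0.5978 -0.1338  0.057 ]
blue [ 0.5639 -0.159   0.099 ]
white [ 0.5472 -0.1731  0.045 ]
y [ 0.5341 -0.1441  0.045 ]
y [ 0.5365 -0.1126  0.045 ]
green [ 0.5551 -0.0861  0.045 ]
red [0.5648 0.1071 0.155 ]
tl [0.4029 0.2623 0.08  ]
tr [0.4161 0.2201 0.08  ]
bl [0.3395 0.2425 0.08  ]
br [0.3536 0.2012 0.08  ]
```

```bash
cat > go.py <<'E'
import sys
from h import *
from scipy.spatial.transform import Rotation as Ro
# usage: go.py x y z jawheading_deg -> units (shift/0.5, turn/(pi/2)) from measured pose
def calc(x,y,z,h):
    o=get_obs(); R=Ro.from_quat(o['ee_rot']).as_matrix(); p=np.array(o['eef_pos'])
    cur=np.degrees(np.arctan2(R[1,1],R[0,1]))
    h=h+180*round((cur-h)/180)
    ty=np.array([np.cos(np.radians(h)),np.sin(np.radians(h)),0]); tz=np.array([0,0,-1.]); T=np.stack([np.cross(ty,tz),ty,tz],1)
    rv=Ro.from_matrix(R.T@T).as_rotvec()
    print('clock',o['clock'],'pos',np.round(p,4),'head',round(cur,2),'F',np.round(o['force'],1),'open',round(float(o['opening']),3))
    print('shift',np.round(R.T@(np.array([x,y,z])-p)/.5,4).tolist(),'turn',np.round(rv/(np.pi/2),4).tolist())
calc(*map(float,sys.argv[1:5]))
E
python3 go.py .379 .2325 .16 107
```

```text
clock 1.35 pos [0.1655 0.6544 0.2533] head 75.8 F [0.7 0.1 0.1] open 1.002
shift [-0.6209, -0.7132, 0.1866] turn [-0.0, -0.0, -0.3467]
```

```bash
python3 -m handwheel '[[[-0.3,-0.35,0.05],[0,0,-0.17],0],[[-0.621,-0.713,0.187],[0,0,-0.347],0],[[-0.621,-0.713,0.187],[0,0,-0.347],0],[[-0.621,-0.713,0.187],[0,0,-0.347],0],[[-0.621,-0.713,0.187],[0,0,-0.347],0],[[-0.621,-0.713,0.187],[0,0,-0.347],0],[[-0.621,-0.713,0.187],[0,0,-0.347],0],[[-0.621,-0.713,0.187],[0,0,-0.347],0],[[-0.621,-0.713,0.187],[0,0,-0.347],0],[[-0.621,-0.713,0.187],[0,0,-0.347],0],[[-0.621,-0.713,0.187],[0,0,-0.347],0],[[-0.621,-0.713,0.187],[0,0,-0.347],0]]' 40; python3 go.py .379 .2325 .065 107
```

```text
clock: 2.85
eef_pos: [0.3787, 0.2337, 0.16]
ee_rot: [-0.149, 0.989, 0.0, 0.0]
force: [-0.0, 0.2, 0.7]
opening: 1.001
clock 2.85 pos [0.3787 0.2337 0.16  ] head 107.15 F [-0.   0.2  0.7] open 1.001
shift [0.0003, -0.0025, 0.1899] turn [0.0002, 0.0002, 0.0016]
```

```bash
python3 -m handwheel '[[[0,-0.002,0.08],[0,0,0],0],[[0,-0.002,0.14],[0,0,0],0],[[0,-0.002,0.19],[0,0,0],0],[[0,-0.002,0.19],[0,0,0],0],[[0,-0.002,0.19],[0,0,0],0]]'; python3 go.py .379 .2325 .065 107
python3 - <<'E'
from h import *
f=grab_frame('side');save(f,'s1')
E
```

```text
clock: 3.48
eef_pos: [0.3795, 0.2322, 0.0655]
ee_rot: [-0.148, 0.989, 0.0, 0.0]
force: [0.8, -0.6, -0.4]
opening: 0.998
clock 3.475 pos [0.3795 0.2322 0.0655] head 107.07 F [ 0.8 -0.6 -0.4] open 0.998
shift [0.0008, 0.001, 0.0009] turn [0.0001, 0.0003, 0.0008]
```

View pics/s1.png

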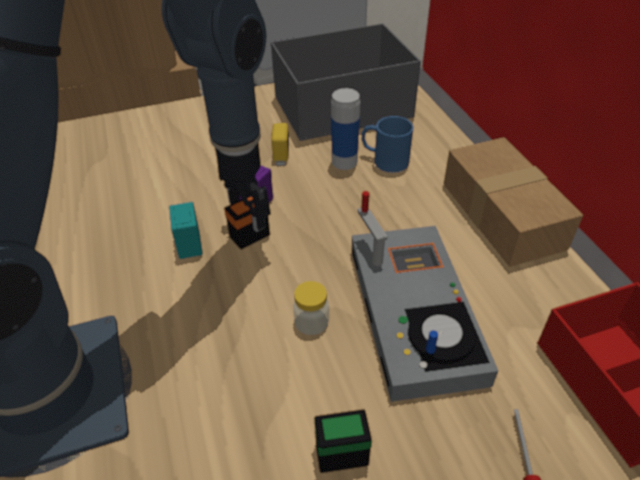

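The fingers straddle the pack (about 245,215); the tester, jar and spare are untouched. Closing.

```bash
python3 -m handwheel '[[[0,0,0],[0,0,0],1],[[0,0,0],[0,0,0],1],[[0,0,0],[0,0,0],1],[[0,0,0],[0,0,0],1],[[0,0,0],[0,0,0],1],[[0,0,0],[0,0,0],1]]' 60; python3 go.py .379 .2325 .20 107
```

```text
clock: 4.28
eef_pos: [0.3797, 0.232, 0.0654]
ee_rot: [-0.148, 0.989, 0.0, 0.001]
force: [-1.9, 0.9, 8.8]
opening: 0.536
clock 4.275 pos [0.3797 0.232  0.0654] head 107.04 F [-1.9  0.9  8.8] open 0.536
shift [0.0008, 0.0015, -0.2691] turn [0.0003, 0.0008, 0.0004]
```

```bash
python3 -m handwheel '[[[0,0,-0.1],[0,0,0],1],[[0,0,-0.25],[0,0,0],1],[[0,0,-0.36],[0,0,0],1],[[0,0,-0.36],[0,0,0],1],[[0,0,-0.36],[0,0,0],1],[[0,0,-0.36],[0,0,0],1]]'; python3 go.py .6347 .0338 .245 79.4
python3 - <<'E'
from h import *
f=grab_frame('side');save(f,'s2')
E
```

```text
clock: 5.03
eef_pos: [0.3785, 0.231, 0.2431]
ee_rot: [-0.148, 0.989, -0.001, -0.002]
force: [0.4, 0.1, -2.8]
opening: 0.529
clock 5.025 pos [0.3785 0.231  0.2431] head 107.04 F [ 0.4  0.1 -2.8] open 0.529
shift [-0.3743, -0.5272, -0.0044] turn [-0.0012, -0.0019, 0.3071]
```

View pics/s2.png

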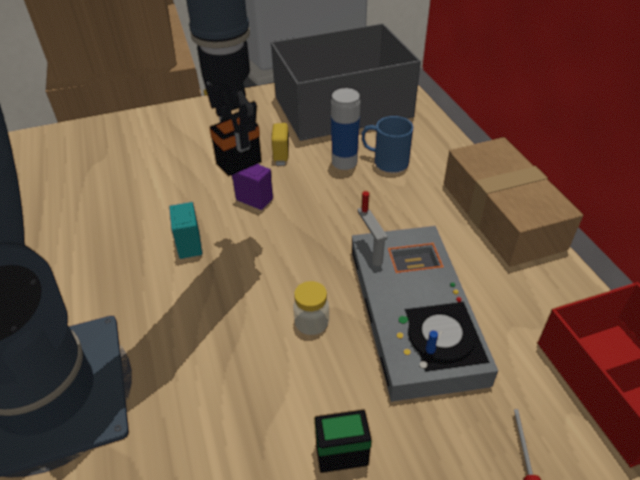

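The pack is held and lifted (about 237,145). Next I carry it over the well.

```bash
python3 -m handwheel '[[[-0.05,-0.08,0],[0,0,0.03],1],[[-0.12,-0.17,0],[0,0,0.1],1],[[-0.19,-0.26,0],[0,0,0.15],1],[[-0.26,-0.35,0],[0,0,0.2],1],[[-0.32,-0.44,0],[0,0,0.26],1],[[-0.36,-0.5,-0.002],[0,0,0.307],1],[[-0.374,-0.527,-0.004],[0,0,0.307],1],[[-0.374,-0.527,-0.004],[0,0,0.307],1],[[-0.374,-0.527,-0.004],[0,0,0.307],1],[[-0.374,-0.527,-0.004],[0,0,0.307],1],[[-0.374,-0.527,-0.004],[0,0,0.307],1],[[-0.374,-0.527,-0.004],[0,0,0.307],1]]'; python3 go.py .6347 .0338 .19 79.4
python3 - <<'E'
from h import *
f=grab_frame('side');save(f,'s3')
c=f['img'][90:300,330:470]; cv2.imwrite('pics/s3z.png',cv2.cvtColor(cv2.resize(c,None,fx=2.8,fy=2.8,interpolation=cv2.INTER_CUBIC),cv2.COLOR_RGB2BGR))
g=grab_frame('top');save(g,'t3')
E
```

```text
clock: 6.58
eef_pos: [0.6352, 0.0348, 0.247]
ee_rot: [0.092, 0.996, 0.0, 0.0]
force: [0.5, 0.6, -4.1]
opening: 0.529
clock 6.575 pos [0.6352 0.0348 0.247 ] head 79.43 F [ 0.5  0.6 -4.1] open 0.529
shift [0.0007, -0.0023, 0.114] turn [0.0001, 0.0001, 0.0004]
```

View pics/s3z.png

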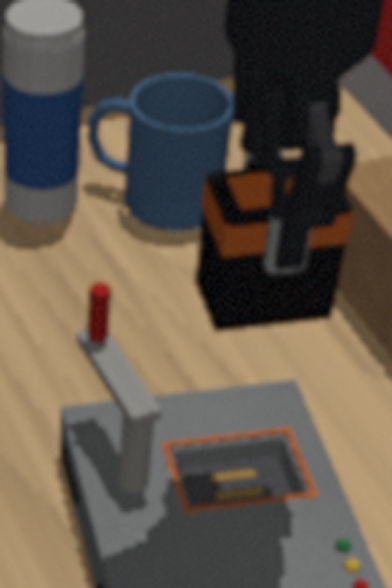

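View pics/t3.png

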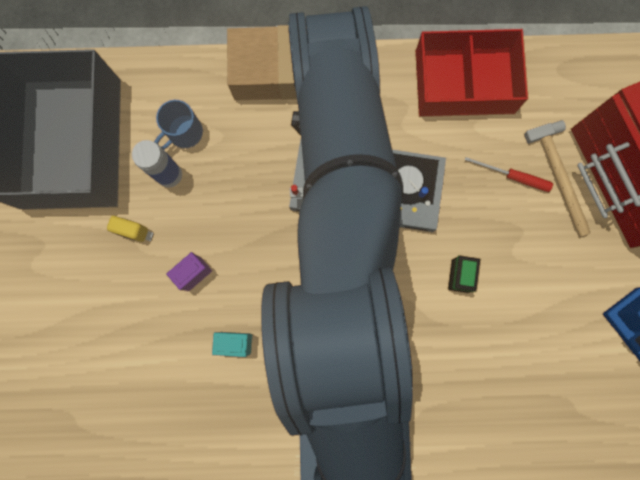

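```bash
python3 - <<'E'
from h import *
g=grab_frame('side')
ang=np.radians(-10.6);X=np.array([np.cos(ang),np.sin(ang)]);Y=np.array([-X[1],X[0]])
tcp=np.array([.6352,.0348])
for uv in [(217,327),(333,315),(200,283)]:
    w=ray(g,330+uv[0]/2.8,90+uv[1]/2.8,.1816)[:2]-tcp; print('px',np.round([w@X*1000,w@Y*1000],1))
for sx,sy in [(-35,-23),(35,-23),(-35,23)]:
    w=tcp+X*sx/1000+Y*sy/1000; p=proj(g,[*w,.1816]); print((p-[330,90])*2.8)
    w=tcp+X*sx/1000+Y*sy/1000; p=proj(g,[*w,.2616]); print('top',(p-[330,90])*2.8)
W=np.array([.6347,.0338])
for sx,sy in [(-37,-25),(37,-25),(37,25),(-37,25)]:
    w=W+X*sx/1000+Y*sy/1000; print('well',(proj(g,[*w,.045])-[330,90])*2.8)
E
```

```text
px [-30.2 -15.7]
px [ 37.1 -16.3]
px [-30.   23.8]
[211.92087508 336.41756018]
top [225.6127206  221.70662112]
[332.94709834 322.99734263]
top [354.59371119 208.2761091 ]
[191.91437187 284.74029111]
top [203.80014967 170.99484754]
well [189.70618926 506.21403237]
well [305.71067143 492.19403711]
well [282.91369689 436.28946212]
well [170.78080146 449.44742901]
```

```bash
python3 - <<'E'
from h import *
f=grab_frame('side')
ang=np.radians(-10.6);X=np.array([np.cos(ang),np.sin(ang)]);Y=np.array([-X[1],X[0]])
tcp=np.array([.6352,.0348])
c=cv2.resize(f['img'][140:215,395:465],None,fx=8,fy=8,interpolation=cv2.INTER_CUBIC)
c=np.clip(c.astype(float)*2,0,255).astype(np.uint8)
for sx,sy in [(-35,-23),(35,-23),(-35,23),(35,23)]:
  for z in (.1816,.2616):
    w=tcp+X*sx/1000+Y*sy/1000; p=(proj(f,[*w,z])-[395,140]+.5)*8; cv2.circle(c,tuple(int(a) for a in p),3,(0,255,0),-1)
cv2.imwrite('pics/s3y.png',cv2.cvtColor(c,cv2.COLOR_RGB2BGR))
E
```

```text
(no output)
```

View pics/s3y.png

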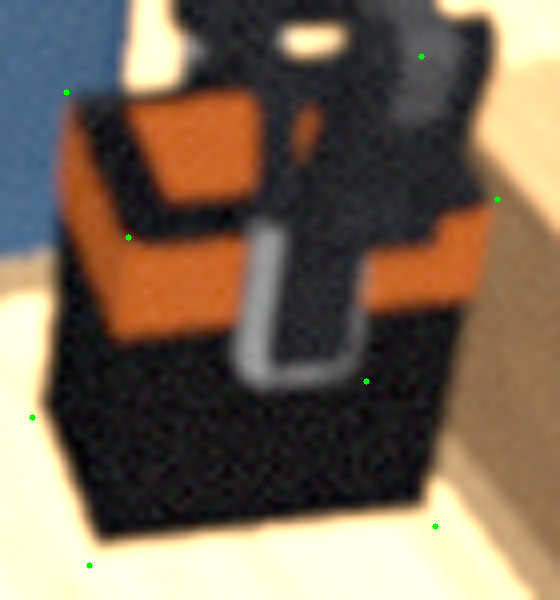

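```bash
python3 -m handwheel '[[[0,-0.002,0.06],[0,0,0],1],[[0,-0.002,0.15],[0,0,0],1],[[0,-0.002,0.23],[0,0,0],1],[[0,-0.002,0.25],[0,0,0],1],[[0,-0.002,0.25],[0,0,0],1],[[0,-0.002,0.25],[0,0,0],1]]'; python3 go.py .6347 .0338 .0905 79.4
python3 - <<'E'
from h import *
f=grab_frame('side')
c=f['img'][190:290,360:460]; c=cv2.resize(c,None,fx=6,fy=6,interpolation=cv2.INTER_CUBIC);c=np.clip(c.astype(float)*1.6,0,255).astype(np.uint8)
cv2.imwrite('pics/s4.png',cv2.cvtColor(c,cv2.COLOR_RGB2BGR))
E
```

```text
clock: 7.52
eef_pos: [0.6364, 0.0335, 0.1236]
ee_rot: [0.092, 0.996, 0.0, 0.001]
force: [0.0, -0.0, -3.7]
opening: 0.53
clock 7.525 pos [0.6364 0.0335 0.1236] head 79.4 F [ 0.  -0.  -3.7] open 0.53
shift [0.0036, -0.0001, 0.0662] turn [0.0005, 0.0018, -0.0]
```

View pics/s4.png

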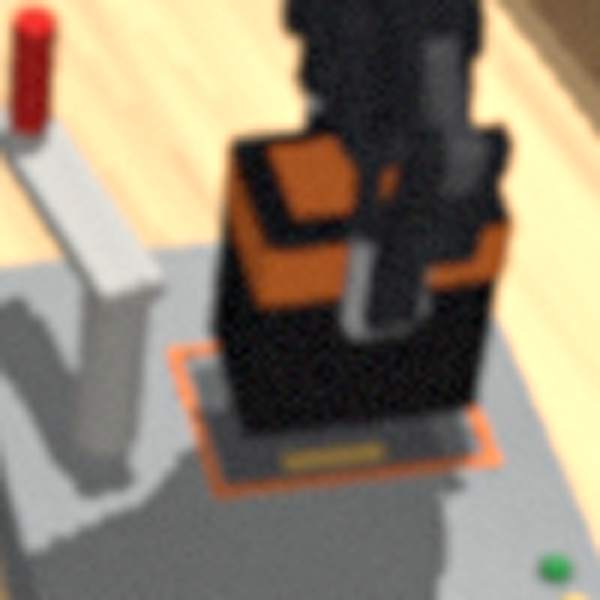

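```bash
python3 -m handwheel '[[[0.003,0,0.005],[0,0.001,0],1],[[0.003,0,0.015],[0,0.001,0],1],[[0.003,0,0.025],[0,0.001,0],1],[[0.003,0,0.035],[0,0.001,0],1],[[0.003,0,0.044],[0,0.001,0],1],[[0.003,0,0.044],[0,0.001,0],1]]'; python3 go.py .6347 .0338 .0864 79.4
```

```text
clock: 8.32
eef_pos: [0.6335, 0.0338, 0.0992]
ee_rot: [0.092, 0.996, -0.0, -0.001]
force: [-0.4, 0.0, -3.5]
opening: 0.529
clock 8.325 pos [0.6335 0.0338 0.0992] head 79.4 F [-0.4  0.  -3.5] open 0.529
shift [-0.0025, 0.0005, 0.0257] turn [-0.0002, -0.0016, 0.0]
```

```bash
python3 -m handwheel '[[[-0.001,0,0.008],[0,0,0],1],[[-0.001,0,0.014],[0,0,0],1],[[-0.001,0,0.02],[0,0,0],1],[[-0.001,0,0.026],[0,0,0],1],[[-0.001,0,0.03],[0,0,0],1],[[-0.001,0,0.03],[0,0,0],1]]' 80; python3 go.py .6347 .0338 .0864 79.4
```

```text
clock: 9.07
eef_pos: [0.6346, 0.0337, 0.0864]
ee_rot: [0.092, 0.996, 0.0, -0.0]
force: [-5.9, 0.7, 18.5]
opening: 0.528
clock 9.075 pos [0.6346 0.0337 0.0864] head 79.4 F [-5.9  0.7 18.5] open 0.528
shift [-0.0002, 0.0002, -0.0] turn [0.0003, -0.0002, 0.0]
```

Height matches "home" (0.0864) and the force is rising at the stop; push a little more to make sure.

```bash
python3 -m handwheel '[[[0,0,0.006],[0,0,0],1],[[0,0,0.012],[0,0,0],1],[[0,0,0.012],[0,0,0],1],[[0,0,0.012],[0,0,0],1]]' 80; python3 go.py .6347 .0338 .0864 79.4
python3 - <<'E'
from h import *
f=grab_frame('side')
c=f['img'][190:290,360:460]; c=cv2.resize(c,None,fx=6,fy=6,interpolation=cv2.INTER_CUBIC);c=np.clip(c.astype(float)*1.6,0,255).astype(np.uint8)
cv2.imwrite('pics/s5.png',cv2.cvtColor(c,cv2.COLOR_RGB2BGR))
E
```

```text
clock: 9.57
eef_pos: [0.6356, 0.0343, 0.0855]
ee_rot: [0.092, 0.996, 0.001, 0.002]
force: [-19.4, 1.0, 65.8]
opening: 0.53
clock 9.575 pos [0.6356 0.0343 0.0855] head 79.44 F [-19.4   1.   65.8] open 0.53
shift [0.0016, -0.0013, -0.0019] turn [0.0016, 0.0024, 0.0004]
```

View pics/s5.png

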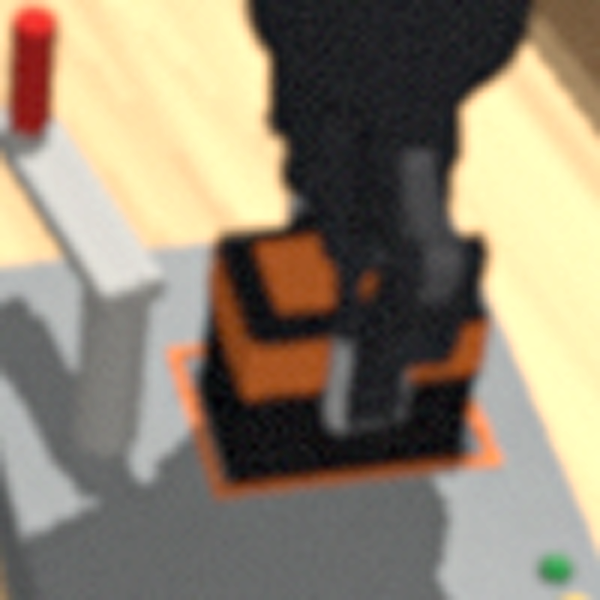

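```bash
python3 -m handwheel '[[[0,0,-0.012],[0,0,0],1],[[0,0,-0.014],[0,0,0],0.6],[[0,0,-0.014],[0,0,0],0.15],[[0,0,-0.014],[0,0,0],0.15],[[0,0,-0.014],[0,0,0],0.15],[[0,0,-0.06],[0,0,0],0.15],[[0,0,-0.15],[0,0,0],0.15],[[0,0,-0.25],[0,0,0],0.3],[[0,0,-0.25],[0,0,0],0.45],[[0,0,-0.25],[0,0,0],0.45]]' 30; python3 go.py .5648 .1075 .195 79.4
python3 - <<'E'
from m import *
f=grab_frame('side');save(f,'s6')
g=grab_frame('top');save(g,'t6')
for fr in (f,g):
  for n in ('pack_c','latch_post','latch'): print(n,[(np.round(r['centre'],4).tolist(),round(r['confidence'],2)) for r in search_frame(fr,n)][:3])
E
```

```text
clock: 10.88
eef_pos: [0.6341, 0.0337, 0.2034]
ee_rot: [0.092, 0.996, 0.0, -0.001]
force: [-0.8, -0.4, -1.5]
opening: 0.55
clock 10.875 pos [0.6341 0.0337 0.2034] head 79.41 F [-0.8 -0.4 -1.5] open 0.55
shift [0.1633, 0.1196, 0.017] turn [-0.0001, -0.0013, 0.0001]
pack_c [([0.2651, 0.218, 0.0713], 0.9), ([0.415, 0.3206, 0.0568], 0.81), ([0.6302, 0.0206, 0.094], 0.6)]
latch_post [([0.5612, 0.0816, 0.1167], 0.79)]
latch [([0.568, 0.083, 0.1138], 0.61)]
pack_c [([0.268, 0.2418, 0.0791], 0.64), ([0.4141, 0.3288, 0.0807], 0.61)]
latch_post [([0.5651, 0.1086, 0.1115], 0.66), ([0.5626, -0.1593, 0.0969], 0.25)]
latch [([0.5659, 0.105, 0.1128], 0.47)]
```

View pics/s6.png

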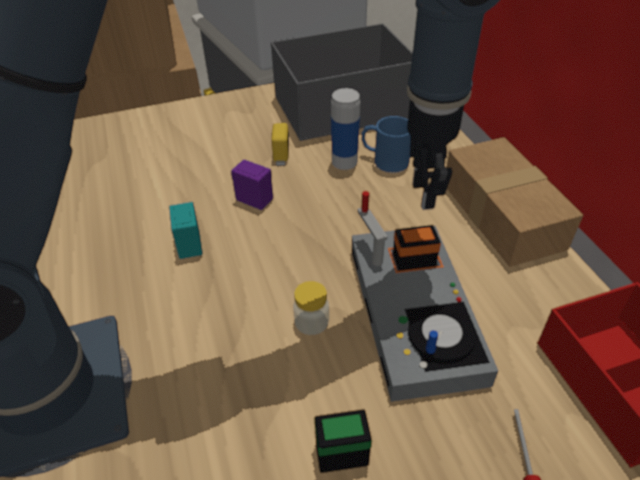

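```bash
python3 - <<'E'
from m import *
f=grab_frame('side')
M=col(f,[0,130,80],[6,255,255],(355,185,376,215))|col(f,[174,130,80],[180,255,255],(355,185,376,215))
v,u=np.nonzero(M);print(u.mean(),v.mean(),v.min(),v.max(),len(u))
print(proj(f,[.5648,.1075,.155]),proj(f,[.5648,.1075,.115]),ray(f,u.mean(),v.mean(),.136))
b=np.array([.6347,.0338]);
print(proj(f,[*b,.101]))
E
python3 -m handwheel '[[[0.08,0.06,0],[0,0,0],0.5],[[0.163,0.12,0],[0,0,0],0.5],[[0.163,0.12,0],[0,0,0],0.5],[[0.163,0.12,0],[0,0,0],0.5],[[0.163,0.12,0],[0,0,0],0.5],[[0.163,0.12,0],[0,0,0],0.5]]'; python3 go.py .5648 .1075 .143 79.4
```

```text
364.91818181818184 201.21818181818182 191 211 110
[364.75376313 193.63044273] [363.85101384 211.35766972] [0.56672574 0.10949784 0.136     ]
[418.07184856 235.20360025]
clock: 12.08
eef_pos: [0.5658, 0.1067, 0.2038]
ee_rot: [0.093, 0.996, -0.0, -0.001]
force: [0.1, -0.5, 0.2]
opening: 0.497
clock 12.075 pos [0.5658 0.1067 0.2038] head 79.31 F [ 0.1 -0.5  0.2] open 0.497
shift [0.0021, 0.0013, 0.1216] turn [-0.0002, -0.0009, -0.001]
```

```bash
python3 -m handwheel '[[[0,0.003,0.06],[0,0,0],0.5],[[0,0.003,0.12],[0,0,0],0.5],[[0,0.003,0.12],[0,0,0],0.5],[[0,0.003,0.12],[0,0,0],0.5],[[0,0.003,0.12],[0,0,0],1],[[0,0.003,0.12],[0,0,0],1],[[0,0.003,0.12],[0,0,0],1],[[0,0.003,0.12],[0,0,0],1],[[0,0.003,0.12],[0,0,0],1]]' 25; python3 go.py .5648 .1075 .143 79.4
```

```text
clock: 13.2
eef_pos: [0.5661, 0.1087, 0.145]
ee_rot: [0.093, 0.996, 0.0, 0.0]
force: [-1.0, -2.3, 6.8]
opening: 0.154
clock 13.2 pos [0.5661 0.1087 0.145 ] head 79.37 F [-1.  -2.3  6.8] open 0.154
shift [0.0022, -0.0028, 0.004] turn [0.0001, 0.0002, -0.0003]
```

```bash
python3 - <<'E'
from h import *
from scipy.spatial.transform import Rotation as Ro
o=get_obs();R=Ro.from_quat(o['ee_rot']).as_matrix();H=np.array([.568,.0463]);p=np.array(o['eef_pos'])
r=p[:2]-H; a0=np.degrees(np.arctan2(r[1],r[0])); rr=.062;print(a0,np.hypot(*r))
base=H+rr*np.array([np.cos(np.radians(a0)),np.sin(np.radians(a0))])
for a in [84,76,68,60,52,44,36,28,20,12,4,-4,-10.6,-12,-13]:
    q=H+rr*np.array([np.cos(np.radians(a)),np.sin(np.radians(a))])-base
    print(a,np.round(R.T@np.array([*q,0])/.5,3)[:2].tolist())
E
```

```text
91.69990799615134 0.062385629910173
84 [-0.016, 0.002]
76 [-0.034, 0.003]
68 [-0.051, 0.0]
60 [-0.068, -0.004]
52 [-0.083, -0.011]
44 [-0.098, -0.02]
36 [-0.112, -0.031]
28 [-0.123, -0.044]
20 [-0.133, -0.058]
12 [-0.141, -0.073]
4 [-0.146, -0.09]
-4 [-0.15, -0.107]
-10.6 [-0.15, -0.121]
-12 [-0.15, -0.124]
-13 [-0.15, -0.126]
```

```bash
python3 -m handwheel '[[[-0.016,0.002,0],[0,0,0],1],[[-0.034,0.003,0],[0,0,0],1],[[-0.051,0,0],[0,0,0],1],[[-0.068,-0.004,0],[0,0,0],1],[[-0.083,-0.011,0],[0,0,0],1],[[-0.098,-0.02,0],[0,0,0],1],[[-0.112,-0.031,0],[0,0,0],1],[[-0.123,-0.044,0],[0,0,0],1],[[-0.133,-0.058,0],[0,0,0],1],[[-0.141,-0.073,0],[0,0,0],1],[[-0.146,-0.09,0],[0,0,0],1],[[-0.15,-0.107,0],[0,0,0],1],[[-0.15,-0.121,0],[0,0,0],1],[[-0.15,-0.126,0],[0,0,0],1],[[-0.15,-0.126,0],[0,0,0],1],[[-0.15,-0.126,0],[0,0,0],1]]'; python3 go.py .6288 .0349 .143 79.4
python3 - <<'E'
from h import *
f=grab_frame('side')
c=f['img'][170:290,340:480]; c=cv2.resize(c,None,fx=5,fy=5,interpolation=cv2.INTER_CUBIC);c=np.clip(c.astype(float)*1.6,0,255).astype(np.uint8)
cv2.imwrite('pics/s7.png',cv2.cvtColor(c,cv2.COLOR_RGB2BGR))
E
```

```text
clock: 15.2
eef_pos: [0.6328, 0.0345, 0.1455]
ee_rot: [0.092, 0.996, 0.001, 0.005]
force: [16.0, 1.8, -4.9]
opening: 0.154
clock 15.2 pos [0.6328 0.0345 0.1455] head 79.41 F [16.   1.8 -4.9] open 0.154
shift [0.0082, -0.0006, 0.005] turn [0.0023, 0.0058, 0.0002]
```

View pics/s7.png

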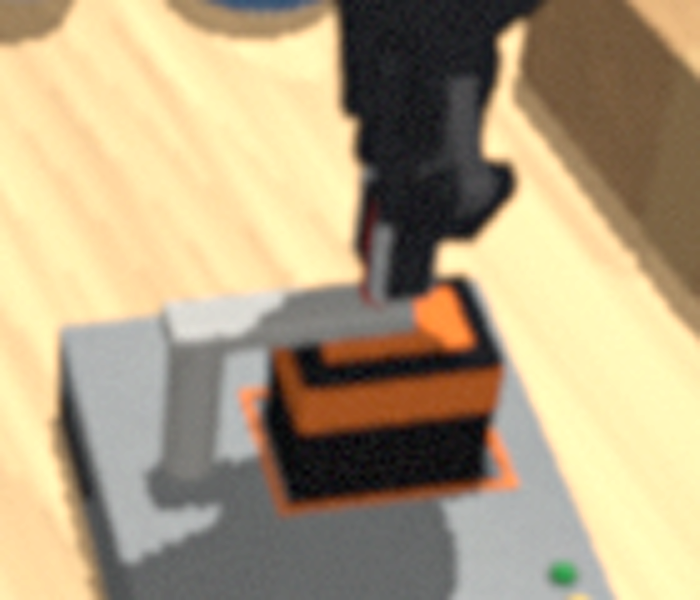

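```bash
python3 -m handwheel '[[[-0.006,0,0],[0,0,0],1],[[-0.006,-0.004,0],[0,0,0],1],[[-0.006,-0.008,0],[0,0,0],1],[[-0.006,-0.008,0],[0,0,0],1],[[-0.006,-0.008,0],[0,0,0],1]]'; python3 go.py .6288 .0349 .143 79.4
```

```text
clock: 15.88
eef_pos: [0.633, 0.0342, 0.1454]
ee_rot: [0.091, 0.996, 0.003, 0.003]
force: [8.7, 12.3, 1.8]
opening: 0.151
clock 15.875 pos [0.633  0.0342 0.1454] head 79.6 F [ 8.7 12.3  1.8] open 0.151
shift [0.0086, -0.0002, 0.0047] turn [0.0046, 0.0028, 0.0022]
```

```bash
python3 -m handwheel '[[[-0.004,0.005,0],[0,0,0],1],[[-0.004,0.005,0],[0,0,0],0.8],[[-0.004,0.004,0],[0,0,0],0.6],[[-0.004,0.004,0],[0,0,0],0.6],[[-0.004,0.004,0],[0,0,0],0.6],[[-0.004,0.004,-0.06],[0,0,0],0.6],[[-0.004,0.004,-0.12],[0,0,0],0.6],[[-0.004,0.004,-0.12],[0,0,0],0.6],[[-0.004,0.004,-0.12],[0,0,0],0.6]]'; python3 go.py .5639 -.159 .15 79.4
python3 - <<'E'
from h import *
f=grab_frame('side')
c=f['img'][170:290,340:480]; c=cv2.resize(c,None,fx=5,fy=5,interpolation=cv2.INTER_CUBIC);c=np.clip(c.astype(float)*1.6,0,255).astype(np.uint8)
cv2.imwrite('pics/s8.png',cv2.cvtColor(c,cv2.COLOR_RGB2BGR))
g=grab_frame('top');save(g,'t8')
E
```

```text
clock: 17.0
eef_pos: [0.6319, 0.0304, 0.2033]
ee_rot: [0.092, 0.996, -0.0, -0.001]
force: [0.6, 0.5, -0.7]
opening: 0.402
clock 17.0 pos [0.6319 0.0304 0.2033] head 79.39 F [ 0.6  0.5 -0.7] open 0.402
shift [0.0637, -0.3973, 0.1068] turn [-0.0002, -0.0014, -0.0001]
```

View pics/s8.png

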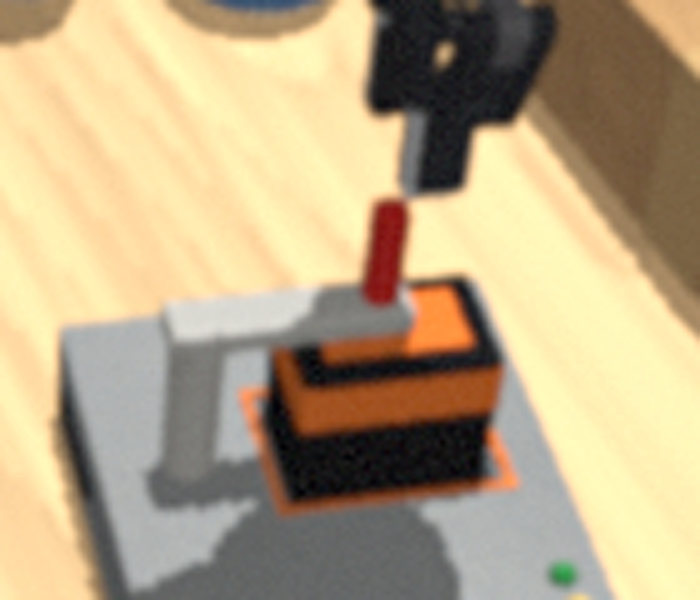

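```bash
python3 - <<'E'
from m import *
f=grab_frame('side')
M=col(f,[0,130,50],[6,255,255],(405,205,430,235))|col(f,[172,130,50],[180,255,255],(405,205,430,235))
v,u=np.nonzero(M);print(u.mean(),v.mean(),v.min(),v.max(),len(u))
q=ray(f,u.mean(),v.mean(),.136)[:2];H=np.array([.568,.0463]);H2=H+[.0035,0]
for h in(H,H2): d=q-h;print(q,np.hypot(*d),np.degrees(np.arctan2(d[1],d[0])))
E
```

```text
416.72033898305085 220.27966101694915 210 230 118
[0.62881814 0.03511057] 0.06183890060086977 -10.424797755825908
[0.62881814 0.03511057] 0.05840010820551462 -11.046141161409317
```

View pics/t8.png

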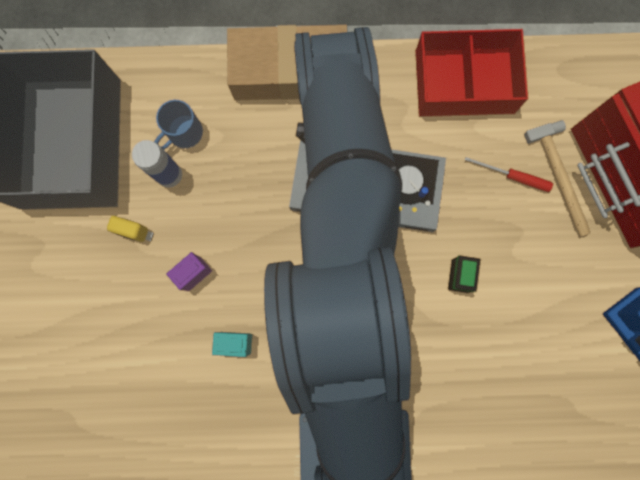

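```bash
python3 - <<'E'
from m import *
f=grab_frame('side')
M=col(f,[105,120,50],[125,255,255],(415,320,450,362))
v,u=np.nonzero(M);print(u.mean(),v.mean(),v.min(),v.max(),len(u),ray(f,u.mean(),v.mean(),.078))
E
python3 -m handwheel '[[[0.015,-0.1,0],[0,0,0],0.5],[[0.03,-0.22,0],[0,0,0],0.5],[[0.05,-0.33,0],[0,0,0],0.5],[[0.064,-0.397,0],[0,0,0],0.5],[[0.064,-0.397,0],[0,0,0],0.5],[[0.064,-0.397,0],[0,0,0],0.5],[[0.064,-0.397,0.04],[0,0,0],0.5],[[0.064,-0.397,0.1],[0,0,0],0.5],[[0.064,-0.397,0.1],[0,0,0],0.5]]' 60; python3 go.py .5642 -.159 .086 79.4
```

```text
431.35555555555555 342.64444444444445 331 353 180 [ 0.56518853 -0.1584592   0.078     ]
clock: 18.32
eef_pos: [0.5635, -0.1567, 0.1519]
ee_rot: [0.091, 0.996, 0.001, -0.003]
force: [0.4, 0.0, 1.3]
opening: 0.498
clock 18.325 pos [ 0.5635 -0.1567  0.1519] head 79.54 F [0.4 0.  1.3] open 0.498
shift [-0.003, -0.0044, 0.1318] turn [0.0005, -0.0037, 0.0016]
```

```bash
python3 -m handwheel '[[[-0.003,-0.003,0.04],[0,0,0],0.5],[[-0.003,-0.003,0.09],[0,0,0],0.5],[[-0.003,-0.003,0.13],[0,0,0],0.5],[[-0.003,-0.003,0.13],[0,0,0],0.5],[[-0.003,-0.003,0.13],[0,0,0],1],[[-0.003,-0.003,0.13],[0,0,0],1],[[-0.003,-0.003,0.13],[0,0,0],1],[[-0.003,-0.003,0.13],[0,0,0],1],[[-0.003,-0.003,0.13],[0,0,0],1],[[-0.003,-0.003,0.13],[0,0,0],1]]' 60; python3 go.py .5642 -.159 .086 79.4
python3 - <<'E'
from h import *
from scipy.spatial.transform import Rotation as Ro
f=grab_frame('side')
c=f['img'][280:400,370:510]; c=cv2.resize(c,None,fx=5,fy=5,interpolation=cv2.INTER_CUBIC);c=np.clip(c.astype(float)*1.6,0,255).astype(np.uint8)
cv2.imwrite('pics/s9.png',cv2.cvtColor(c,cv2.COLOR_RGB2BGR))
o=get_obs();R=Ro.from_quat(o['ee_rot']).as_matrix();H=np.array([.5978,-.1338]);p=np.array(o['eef_pos'])
r=p[:2]-H; a0=np.degrees(np.arctan2(r[1],r[0])); rr=.042;print(a0,np.hypot(*r))
a0=-143.5
base=H+rr*np.array([np.cos(np.radians(a0)),np.sin(np.radians(a0))])
for d in np.arange(0.1,1.66,.1):
    a=np.radians(a0)-d
    q=H+rr*np.array([np.cos(a),np.sin(a)])-base
    print(round(d,2),np.round(R.T@np.array([*q,0])/.5,3)[:2].tolist())
E
```

```text
clock: 19.58
eef_pos: [0.5666, -0.1585, 0.0904]
ee_rot: [0.091, 0.996, 0.001, 0.0]
force: [0.6, 5.6, 4.6]
opening: 0.139
clock 19.575 pos [ 0.5666 -0.1585  0.0904] head 79.5 F [0.6 5.6 4.6] open 0.139
shift [0.0045, -0.0019, 0.0088] turn [0.0014, 0.0004, 0.0011]
-141.67312213537227 0.0397897315670185
0.1 [0.006, 0.006]
0.2 [0.011, 0.013]
0.3 [0.016, 0.02]
0.4 [0.019, 0.027]
0.5 [0.022, 0.035]
0.6 [0.025, 0.043]
0.7 [0.026, 0.051]
0.8 [0.027, 0.06]
0.9 [0.026, 0.068]
1.0 [0.025, 0.076]
1.1 [0.023, 0.085]
1.2 [0.021, 0.093]
1.3 [0.017, 0.1]
1.4 [0.013, 0.107]
1.5 [0.008, 0.114]
1.6 [0.002, 0.12]
```

View pics/s9.png

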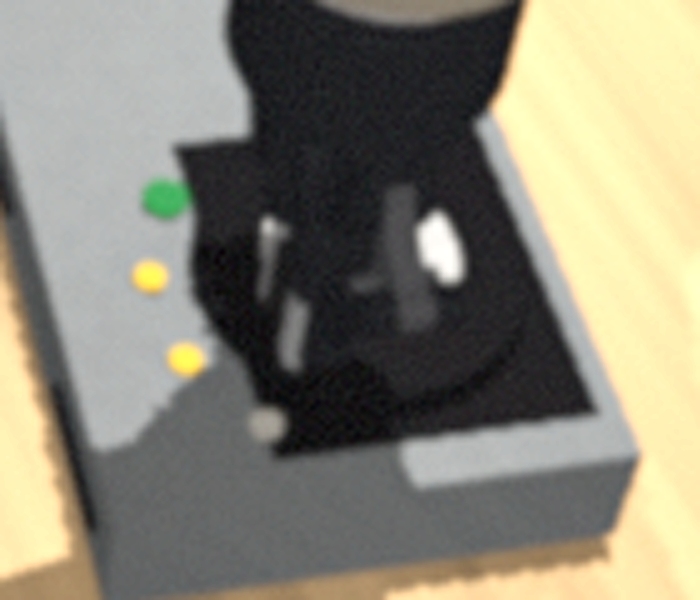

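```bash
python3 -m handwheel '[[[0.006,0.006,0],[0,0,0],1],[[0.011,0.013,0],[0,0,0],1],[[0.016,0.02,0],[0,0,0],1],[[0.019,0.027,0],[0,0,0],1],[[0.022,0.035,0],[0,0,0],1],[[0.025,0.043,0],[0,0,0],1],[[0.026,0.051,0],[0,0,0],1],[[0.027,0.06,0],[0,0,0],1],[[0.026,0.068,0],[0,0,0],1],[[0.025,0.076,0],[0,0,0],1],[[0.023,0.085,0],[0,0,0],1],[[0.021,0.093,0],[0,0,0],1],[[0.017,0.1,0],[0,0,0],1],[[0.017,0.1,0],[0,0,0],1]]' 60; python3 go.py .5705 -.1019 .09 79.4
cat > dial.py <<'E'
import sys
from h import *
f=grab_frame('side')
c=f['img'][260:400,370:510]; c=cv2.resize(c,None,fx=5,fy=4.28,interpolation=cv2.INTER_CUBIC);c=np.clip(c.astype(float)*2.2,0,255).astype(np.uint8)
cv2.imwrite('pics/%s.png'%sys.argv[1],cv2.cvtColor(c,cv2.COLOR_RGB2BGR))
g=grab_frame('top')
c=g['img'][125:245,340:460]; c=cv2.resize(c,None,fx=5,fy=5,interpolation=cv2.INTER_CUBIC);c=np.clip(c.astype(float)*2,0,255).astype(np.uint8)
cv2.imwrite('pics/%st.png'%sys.argv[1],cv2.cvtColor(c,cv2.COLOR_RGB2BGR))
p=get_obs()['eef_pos'];r=np.array(p[:2])-[.5978,-.1338];a=np.degrees(np.arctan2(r[1],r[0]))%360
print('tcp angle',np.radians(216.5-a),np.hypot(*r))
E
python3 dial.py d1
```

```text
clock: 21.38
eef_pos: [0.5637, -0.1106, 0.0901]
ee_rot: [0.093, 0.996, -0.0, -0.003]
force: [-10.2, -2.3, 19.5]
opening: 0.143
clock 21.375 pos [ 0.5637 -0.1106  0.0901] head 79.33 F [-10.2  -2.3  19.5] open 0.143
shift [-0.0102, 0.0197, 0.0002] turn [-0.0009, -0.0033, -0.0008]
tcp angle 1.2329438891434967 0.041255840162474855
```

View pics/d1.png

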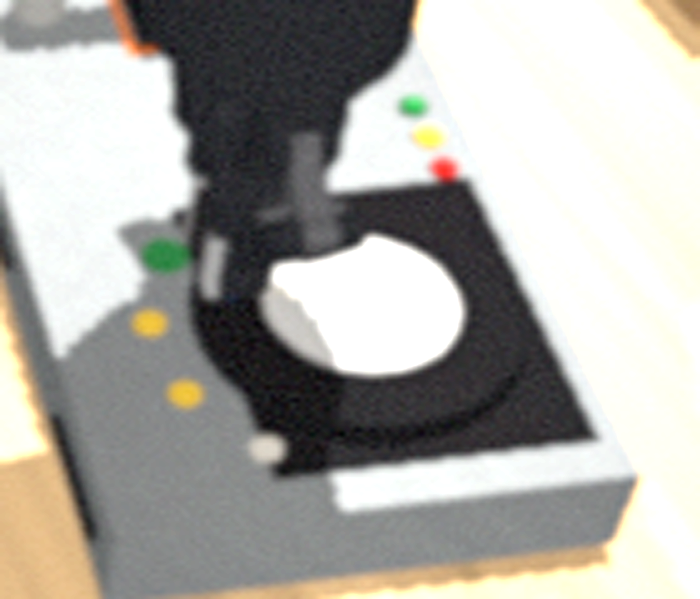

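View pics/d1t.png

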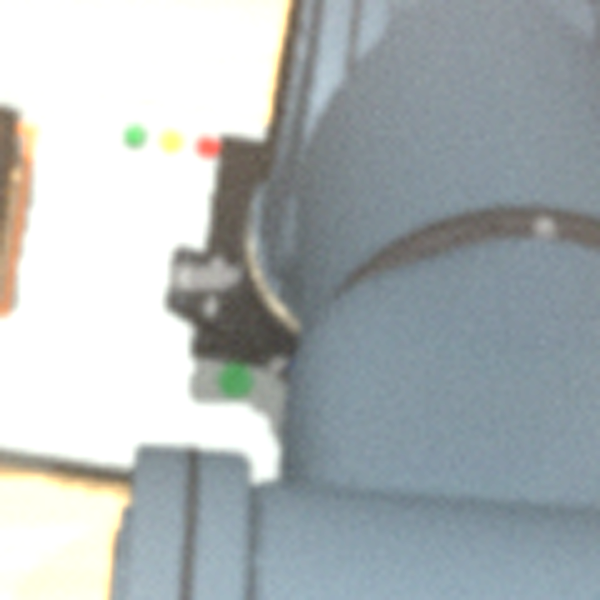

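```bash
python3 -m handwheel '[[[-0.002,0.004,-0.001],[0,0,0],1],[[-0.004,0.008,-0.002],[0,0,0],1],[[-0.006,0.012,-0.003],[0,0,0],1],[[-0.008,0.016,-0.003],[0,0,0],1],[[-0.01,0.019,-0.003],[0,0,0],1],[[-0.01,0.019,-0.003],[0,0,0],1],[[-0.01,0.019,-0.003],[0,0,0],1]]' 60; python3 go.py .5705 -.1019 .09 79.4; python3 dial.py d2
```

```text
clock: 22.35
eef_pos: [0.5702, -0.1024, 0.0905]
ee_rot: [0.093, 0.996, -0.001, -0.003]
force: [-5.7, -2.2, 5.6]
opening: 0.147
clock 22.35 pos [ 0.5702 -0.1024  0.0905] head 79.33 F [-5.7 -2.2  5.6] open 0.147
shift [-0.0004, 0.001, 0.0009] turn [-0.0011, -0.0038, -0.0008]
tcp angle 1.4863114662936867 0.041824975689712954
```

View pics/d2.png

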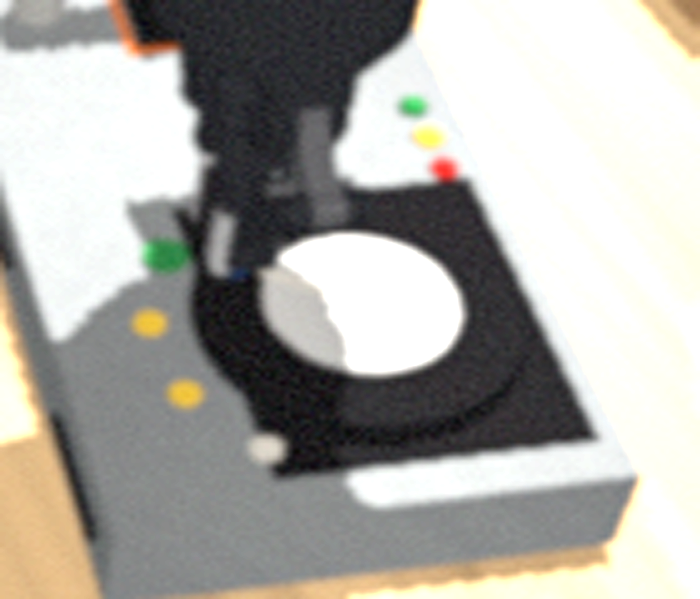

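View pics/d2t.png

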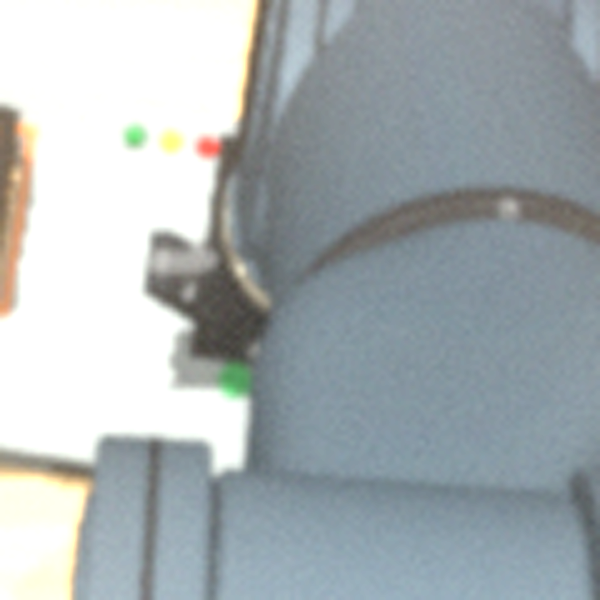

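```bash
python3 - <<'E'
from m import *
f=grab_frame('side')
box=(405,305,425,332)
M=col(f,[105,110,25],[128,255,255],box); v,u=np.nonzero(M); print(len(u),u.mean(),v.mean(),v.min(),v.max(),u.min(),u.max())
for d in (1.3,1.4,1.5,1.6):
    a=np.radians(216.5)-d; w=np.array([.5978,-.1338])+.042*np.array([np.cos(a),np.sin(a)])
    print(d,[np.round(proj(f,[*w,z]),1).tolist() for z in (.057,.068)])
c=cv2.resize(f['img'][295:340,395:440],None,fx=13,fy=13,interpolation=cv2.INTER_CUBIC);c=np.clip(c.astype(float)*3,0,255).astype(np.uint8)
cv2.imwrite('pics/d3.png',cv2.cvtColor(c,cv2.COLOR_RGB2BGR))
E
```

```text
4 417.5 324.0 323 325 417 418
1.3 [[414.6, 325.4], [415.3, 321.1]]
1.4 [[415.3, 323.4], [416.0, 319.0]]
1.5 [[416.2, 321.5], [417.0, 317.1]]
1.6 [[417.4, 319.7], [418.2, 315.3]]
```

View pics/d3.png

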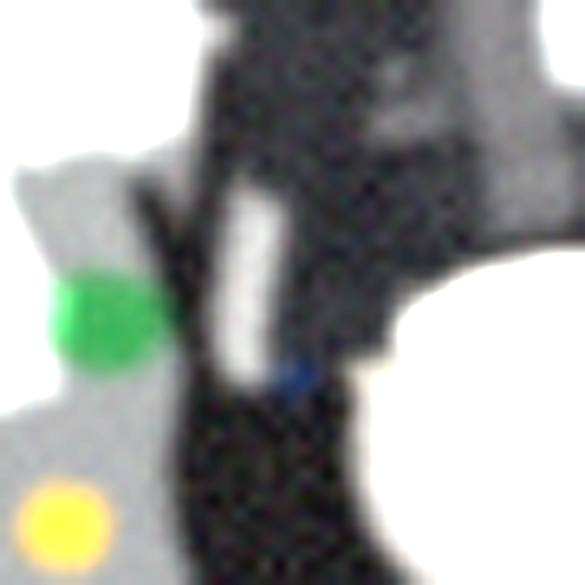

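```bash
python3 -m handwheel '[[[0,0.001,0],[0,0,0],1],[[0,0.001,0],[0,0,0],1],[[0,0.001,0],[0,0,0],1],[[0,0.001,0],[0,0,0],1],[[0,0.001,0],[0,0,0],1],[[0,0.001,0],[0,0,0],1],[[0,0.001,0],[0,0,0],1],[[0,0.001,0],[0,0,0],1],[[0,0.001,0],[0,0,0],1],[[0,0.001,0],[0,0,0],1],[[0,0.001,0],[0,0,0],1],[[0,0.001,0],[0,0,0],1],[[0,0.001,0],[0,0,0],1],[[0,0.001,0],[0,0,0],1],[[0,0.001,0],[0,0,0],1],[[0,0.001,0],[0,0,0],1],[[0,0.001,0],[0,0,0],1],[[0,0.001,0],[0,0,0],1],[[0,0.001,0],[0,0,0],1],[[0,0.001,0],[0,0,0],1]]' 60;  python3 go.py .5705 -.1019 .09 79.4; python3 dial.py d4; python3 - <<'E'
from h import *
f=grab_frame('side');save(f,'s10')
E
```

```text
clock: 25.0
eef_pos: [0.5704, -0.1022, 0.0905]
ee_rot: [0.093, 0.996, -0.001, -0.003]
force: [-7.0, -4.2, 6.2]
opening: 0.145
clock 25.0 pos [ 0.5704 -0.1022  0.0905] head 79.32 F [-7.  -4.2  6.2] open 0.145
shift [-0.0002, 0.0006, 0.0009] turn [-0.0012, -0.0036, -0.0009]
tcp angle 1.4932952437071108 0.041874287829344284
```

View pics/s10.png

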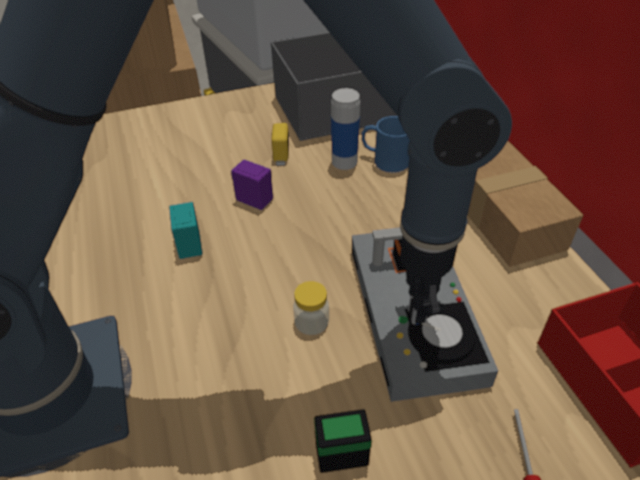

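View pics/d4.png

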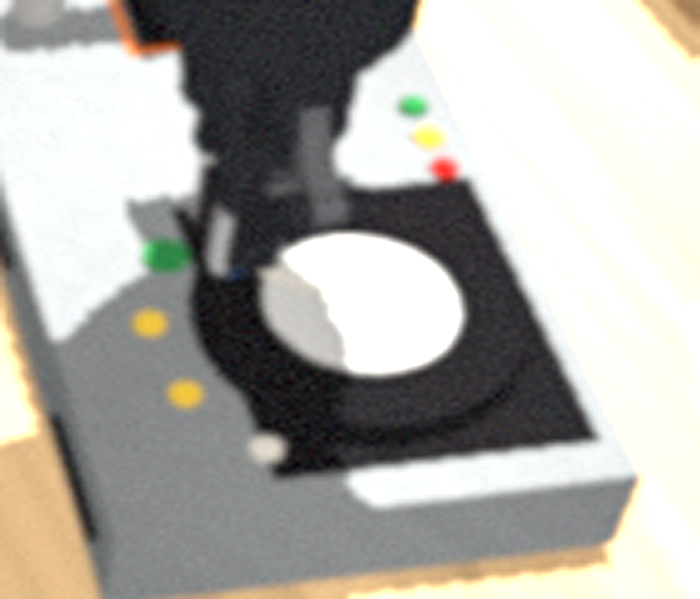

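```bash
python3 - <<'E'
from station import *
print(sign_off())
E
```

```text
the job is handed in; nothing more can be done
None
```

I stood the orange-topped pack in the well and pushed it home. I then swung the latch fully across it and turned the dial to the green mark. I handed the job in at about 25 s with the fingers still holding the dial there.

- **Pack:** the tool stopped at the height for fully home, then the push rose to 66 N with under 1 mm more travel. The camera shows the pack seated in the frame.
- **Latch:** it stopped against its end stop with about 12 N on it. After release, the camera put the bar at −10.4°, against about −10.5° expected for fully across. In the last picture the gripper hid most of the bar, so I could not measure it again at the end.
- **Dial:** the fingers held it for over 2.5 s at about 1.49 rad (the third click is at 1.5). The spring was pushing back with about 8 N, close to the 7 N expected. The green-mark position in the side camera agreed, but only to about ±0.05 to 0.1 rad, because the gripper hid most of the post.
- **Slip and side load:** the latch post slid about 4 mm along the finger pads during its swing, because my estimate of the arc was slightly off. Part-way round the dial there was about 20 N of vertical load on the fingers, which I eased to about 6 N.
- **Other objects:** the spare pack, the jar and the purple and turquoise look-alikes are where they started.

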